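Put the sanding blocks back in their bays under the low shelf

ROBOT

A 7-joint arm with a two-finger parallel gripper is mounted at the origin on the work surface. World frame = base frame: x ahead of the robot, y to its left, z up, the work surface at z = 0. Lengths are in m, angles in rad, forces in N, time in s.
With the tool pointing down it reaches from about 0.4 to 0.85 m from the base axis. Payload 4.5 kg.
Tool frame: the origin (TCP) lies between the finger pads; the fingertips stand 11 mm ahead of it and the grasp point (between the pads) lies 8 mm behind it (r.nose_length is the distance from the TCP to the fingertips, in m); z points along the fingers, y is the line along which they close (so a half turn about z gives the same grasp; the last joint's range is limited). The gripper opens to 88 mm and grips with 3 to 60 N. Pads are 18 mm wide; open, the fingers measure 123 mm over their backs; the gripper's body (75 mm by 187 mm) begins 45 mm behind the grasp point.
Start: joints at [-1.107, 0.689, -0.195, 1.565, 0.157, 0.902, -0.215], TCP at [0.26, 0.568, 0.25] pointing down, gripper open.
Joint ranges: [-3.01, 3.01], [-0.46, 2.08], [-1.47, 1.51], [0.13, 2.56], [-1, 4.14], [0.04, 2.09], [-2.66, 2.66]. Speed limits (rad/s): [2.57, 2.57, 3.14, 3.14, 3.14, 3.14, 3.14].

INTERFACE

Orientations are given as a unit quaternion [x, y, z, w].
In Python, from plant import get_state, snapshot, camera_model, r gives the robot as it stands.
- The arm moves only by the shell command python3 -m inch 'ROWS' [FORCE]. ROWS is text: rows parted by semicolons, each of 7 numbers parted by spaces: the opening, from -1 (shut) to 1 (fully open), then the shift along the tool's x, y, z in m, then the turn, a rotation vector about the tool's x, y, z in rad. A call has 1 to 20 rows; each row shifts and turns the commanded pose from where the row before left it, along the tool's axes as they then stand; what a row does not reach is not made up. A row lasts 1/12 s, in which the tool goes at most 41.7 mm and 7.16 degrees, less where a joint would pass 70% of its speed; a pose out of reach is approached as far as the arm can. A call is refused whole if a number of a shift passes 0.0417 or a number of a turn 0.125, either way. A call with a gripper value outside its range is refused whole. The fingers move at their own pace and stop on an object; FORCE is the grip in N (left out, the last holds). Time passes only in rows, so rows that do not move let the fingers close. It gives the time, the measured TCP pose, the force, the opening and the grip force at its end, in the units of the state.
- get_state(): the state, without advancing time (a new reading comes with each control period).
- snapshot(name): name is "scene" or "top"; returns (picture, depth): 384x512x3 uint8, red, green, blue; 384x512 float32, m along the optical axis (not along the pixel's ray), 0 where there is no reading.
- camera_model(name): a dict with "intrinsics" (3x3 intrinsics, pixels), "view" (4x4, takes a point from world to camera coordinates). Camera axes: x right, y down, z forward; pixel columns grow to the right and rows downward; lengths in m; the calibration is good to about 2 mm. A picture is of the moment at which its call begins. camera_model takes no time and is no camera call.
- r.finish_job(): hands the job in; it is judged then, once.
The state is a dict: "clock": time; "q": joint angles; "qd": joint speeds; "joint_torque": joint torques, N m; "tool_pos": TCP position; "eef_rot": TCP orientation; "contact_force": force on the tool from outside, world axes, zero at the start; "moment": the same for the moment, N m; "opening": opening from 0.0 (shut) to 1.0 (fully open); "finger_force": force on a finger pad.
Only numpy, scipy, OpenCV 4.12 (cv2) and the standard library are available. Lean on these libraries where they do the work, as an engineer would, in place of code of your own. Each camera call takes 0.05 s, during which the arm holds its last target. There are 200 camera calls.

TASK

Move the four sanding blocks from the wooden dust rack to the low steel rack: each block goes flat on the bench in the bay under the plate of its own colour, pushed lengthwise in under the shelf until it is fully home against the stop. Leave the filler tub standing where it is.

Things in the scene. Friction and masses are not known exactly. Their poses are not given: they have to be found in the camera images.
- block_red: Loose sanding block, red body on black sole, 130 (x) x 40 (y) x 36 (z) mm, ends alike, sides flat to 30 mm up, 0.12-0.24 kg. Origin: centre of underside, z up. Starts in a row of four, 76 mm apart, any order, underside 20 mm above the bench on two 12 mm pine rails along the row, 20 mm to -x and 45 mm to +x of its middle; the +x rail has 8 mm dowels, 22 mm tall, between blocks.
- block_yellow: Loose sanding block, yellow body on black sole, 130 (x) x 40 (y) x 36 (z) mm, ends alike, sides flat to 30 mm up, 0.12-0.24 kg. Origin: centre of underside, z up. Starts in a row of four, 76 mm apart, any order, underside 20 mm above the bench on two 12 mm pine rails along the row, 20 mm to -x and 45 mm to +x of its middle; the +x rail has 8 mm dowels, 22 mm tall, between blocks.
- block_green: Loose sanding block, green body on black sole, 130 (x) x 40 (y) x 36 (z) mm, ends alike, sides flat to 30 mm up, 0.12-0.24 kg. Origin: centre of underside, z up. Starts in a row of four, 76 mm apart, any order, underside 20 mm above the bench on two 12 mm pine rails along the row, 20 mm to -x and 45 mm to +x of its middle; the +x rail has 8 mm dowels, 22 mm tall, between blocks.
- block_blue: Loose sanding block, blue body on black sole, 130 (x) x 40 (y) x 36 (z) mm, ends alike, sides flat to 30 mm up, 0.12-0.24 kg. Origin: centre of underside, z up. Starts in a row of four, 76 mm apart, any order, underside 20 mm above the bench on two 12 mm pine rails along the row, 20 mm to -x and 45 mm to +x of its middle; the +x rail has 8 mm dowels, 22 mm tall, between blocks.
- plate_red: Red plate with black edge, 58 x 56 x 3 mm, fixed on the rack's deck above the bay for the red block. Origin: centre of its underside, on the deck top, 50 mm above the bench; axes parallel to sanding_rack's (x into the bay). Deck front edge 40 mm to -x of it, stop wall 35 mm to +x; bay 73 mm wide, centred on its y.
- plate_yellow: Yellow plate with black edge, 58 x 56 x 3 mm, fixed on the rack's deck above the bay for the yellow block. Origin: centre of its underside, on the deck top, 50 mm above the bench; axes parallel to sanding_rack's (x into the bay). Deck front edge 40 mm to -x of it, stop wall 35 mm to +x; bay 73 mm wide, centred on its y.
- plate_green: Green plate with black edge, 58 x 56 x 3 mm, fixed on the rack's deck above the bay for the green block. Origin: centre of its underside, on the deck top, 50 mm above the bench; axes parallel to sanding_rack's (x into the bay). Deck front edge 40 mm to -x of it, stop wall 35 mm to +x; bay 73 mm wide, centred on its y.
- plate_blue: Blue plate with black edge, 58 x 56 x 3 mm, fixed on the rack's deck above the bay for the blue block. Origin: centre of its underside, on the deck top, 50 mm above the bench; axes parallel to sanding_rack's (x into the bay). Deck front edge 40 mm to -x of it, stop wall 35 mm to +x; bay 73 mm wide, centred on its y.
- sanding_rack: Fixed low grey steel shelf over 4 bays 76 mm apart, open to -x, no floor. Origin: bench level, mid front edge; x into bays, y along row. Deck underside 46, top 50 mm high; stop 75 mm in. A block fully home touches the stop, its outer 55 mm stays out in front, to be gripped there. 3 mm partitions start 6 mm in; packs and rim 24 mm high on the deck beyond 90 mm. Left or right of the dust rack.
- filler_tub: Open white tub of filler, loose, round, 71 mm across the rim, 66 mm high, 0.3 kg; origin: centre of its underside, z up. Stands between the two racks; must not be disturbed.
Mind the look-alikes: they are no part of the job. Leave any white look-alike of the block_red alone. Several things have the shape of the block_yellow; the one meant has the colours described above.

How it is judged:
By the outcome, as a careful person would: the job done as asked, in the order asked, and still so for the second after the job is handed in, with the robot touching nothing.
It also fails if it takes over 115 s, if anything falls off the work surface, if the arm or the gripper's body presses on something with over 40 N, if the wrist force passes 120 N, or if a joint passes its speed limit or range.

## Working session

There is one attempt and no reset: what is moved stays moved. The work goes in short steps, Python scripts to look and compute and a shell command to move; the robot and the scene stay as the last step left them, time stands still between calls to the robot, and variables do not carry over. Pictures are saved under pics/ and viewed, at most 14 in all, crops included, and the job is handed in when it is done.

```bash
ls; mkdir -p pics
python3 - <<'E'
from plant import get_state, snapshot, camera_model, r
import cv2,numpy as np
for n in("scene","top"):
    p,d=snapshot(n); cv2.imwrite(f"pics/{n}0.png",p[:,:,::-1]); np.savez(f"pics/{n}0.npz",p=p,d=d)
    print(camera_model(n))
print(get_state())
E
```

```text
pics
{'intrinsics': array([[408.47447323,   0.        , 258.19472894],
       [  0.        , 408.47447323, 190.4807167 ],
       [  0.        ,   0.        ,   1.        ]]), 'view': array([[-0.29977571,  0.95391439, -0.01348567,  0.2276757 ],
       [ 0.50028111,  0.14514994, -0.85361016, -0.18919772],
       [-0.81231357, -0.26263822, -0.52073778,  1.63132738],
       [ 0.        ,  0.        ,  0.        ,  1.        ]])}
{'intrinsics': array([[404.96515165,   0.        , 247.74131235],
       [  0.        , 404.96515165, 191.89573452],
       [  0.        ,   0.        ,   1.        ]]), 'view': array([[-0.01560398, -0.99986773,  0.00458634, -0.07451043],
       [-0.99587741,  0.01513146, -0.08943836,  0.57891897],
       [ 0.08935713, -0.00596303, -0.9959818 ,  1.18429025],
       [ 0.        ,  0.        ,  0.        ,  1.        ]])}
{'clock': 0.1, 'q': array([-1.10717785,  0.68991614, -0.19452634,  1.56621131,  0.15732769,
        0.90248583, -0.21511817]), 'qd': array([ 0.00249678, -0.00379727, -0.0012056 , -0.00204771,  0.00102748,
        0.0014999 , -0.00062291]), 'joint_torque': array([-3.73547547e-03, -5.28495026e+01, -1.27165820e+00, -1.53836989e+01,
       -5.25498635e-02,  1.97631416e-03,  4.80401673e-05]), 'tool_pos': array([0.2602593 , 0.56764859, 0.24898803]), 'eef_rot': array([ 2.13221256e-01,  9.77003600e-01, -8.06039256e-04, -1.08648916e-04]), 'contact_force': array([ 0.08477236, -0.88502742, -0.18229296]), 'moment': array([-0.03160362,  0.02535188, -0.01657637]), 'finger_force': 0.0, 'opening': 0.9973948282043129}
```

View pics/top0.png

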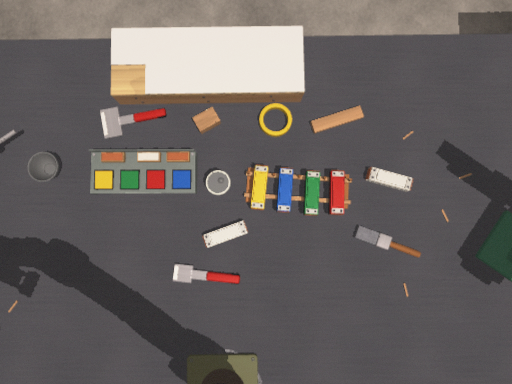

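View pics/scene0.png

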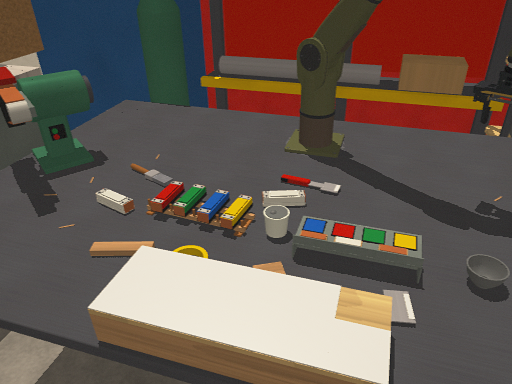

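The top view shows the steel rack at left: plates yellow (104,180), green (130,180), red (156,180), blue (181,180), open toward the robot. The tub is at (218,182). The blocks are yellow (260,186), blue (286,190), green (312,193) and red (338,192). The white look-alikes are elsewhere.

```bash
cat > h.py <<'E'
import numpy as np,cv2
from plant import snapshot,camera_model,get_state
from scipy.spatial.transform import Rotation as R
def cloud(n,d):
    c=camera_model(n);K=c['intrinsics'];T=np.linalg.inv(c['view'])
    v,u=np.mgrid[:d.shape[0],:d.shape[1]]
    P=np.stack([(u-K[0,2])*d/K[0,0],(v-K[1,2])*d/K[1,1],d],-1)
    return P@T[:3,:3].T+T[:3,3]
H={'yellow':(22,33),'green':(50,85),'blue':(100,125),'red':(-8,8)}
def mask(p,c):
    h=cv2.cvtColor(p,cv2.COLOR_RGB2HSV).astype(int);a,b=H[c]
    hh=np.where(h[...,0]>170,h[...,0]-180,h[...,0])
    return (hh>=a)&(hh<=b)&(h[...,1]>130)&(h[...,2]>60)
def blobs(n,p,d,zlo,zhi,minpx=60):
    W=cloud(n,d);out={}
    for c in H:
        m=(mask(p,c)&(d>0)&(W[...,2]>zlo)&(W[...,2]<zhi)).astype(np.uint8)
        k,l,s,_=cv2.connectedComponentsWithStats(m)
        for i in range(1,k):
            if s[i,4]<minpx: continue
            Q=W[l==i]; rc=cv2.minAreaRect((Q[:,:2]*1000).astype(np.float32))
            out.setdefault(c,[]).append((rc,np.median(Q[:,2]),s[i,4]))
    return out
E
python3 - <<'E'
from h import *
f=np.load('pics/top0.npz');p,d=f['p'],f['d'];W=cloud('top',d)
for c,l in blobs('top',p,d,.03,.08).items():
    for rc,z,n in l: print(c,np.round(rc[0],1),np.round(rc[1],1),round(rc[2],1),'z',round(z*1000,1),n)
# tub and rack
m=(W[...,2]>.055)&(W[...,2]<.08);m[:,:205]=0;m[:,232:]=0;m[:165]=0;m[200:]=0
Q=W[m];print('tub',cv2.minEnclosingCircle((Q[:,:2]*1000).astype(np.float32)))
m=(W[...,2]>.04)&(W[...,2]<.09);m[:,:85]=0;m[:,203:]=0;m[:145]=0;m[200:]=0
print('rack',cv2.minAreaRect((W[m][:,:2]*1000).astype(np.float32)))
print('bench z',np.median(W[225:260,100:180,2]))
# all things heights near
E
python3 - <<'E'
import cv2,numpy as np
p=cv2.imread('pics/top0.png')[135:250,80:400]
cv2.imwrite('pics/crop1.png',cv2.resize(p,None,fx=2.5,fy=2.5,interpolation=cv2.INTER_CUBIC))
E
```

```text
yellow [618.2 339. ] [51.7 50.6] 88.7 z 53.4 311
yellow [ 586.6 -115.9] [38.5 98.7] 83.1 z 56.0 409
green [617.  263.9] [49.3 51.3] 89.4 z 53.6 297
green [ 578.6 -270.9] [ 40.1 103.8] 84.7 z 55.9 406
blue [ 582.9 -190.9] [ 39.9 115.3] 85.1 z 56.0 427
blue [616.4 110.1] [51.1 54. ] 89.5 z 53.4 339
red [617.3 186.5] [54.3 51.5] 0.1 z 53.4 342
red [ 573.  -343.2] [ 39.1 127.4] 87.3 z 55.5 473
tub ((605.0822143554688, 4.05570125579834), 35.84922409057617)
rack ((641.4945068359375, 225.37167358398438), (308.2697448730469, 124.56079864501953), 89.30253601074219)
bench z 0.0006327120218357907
```

View pics/crop1.png

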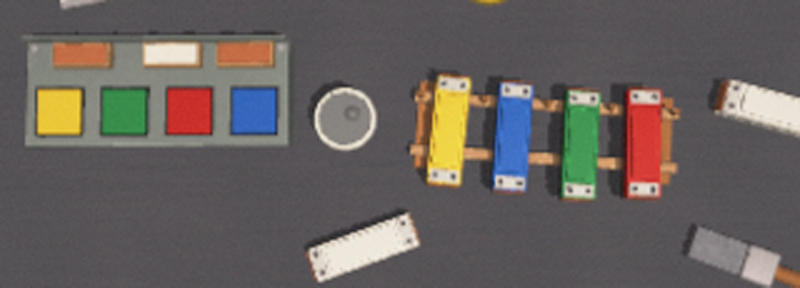

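```bash
cat >> h.py <<'E'
def top_rects(zlo,zhi,box,p=None,d=None):
    if d is None: p,d=snapshot('top')
    W=cloud('top',d);x0,x1,y0,y1=box
    m=((W[...,2]>zlo)&(W[...,2]<zhi)&(W[...,0]>x0)&(W[...,0]<x1)&(W[...,1]>y0)&(W[...,1]<y1)&(d>0)).astype(np.uint8)
    k,l,s,_=cv2.connectedComponentsWithStats(m,connectivity=4)
    for i in range(1,k):
        if s[i,4]<150: continue
        Q=W[l==i];rc=cv2.minAreaRect((Q[:,:2]*1000).astype(np.float32))
        e=np.linalg.eigh(np.cov((Q[:,:2]).T))[1][:,1];e*=np.sign(e[0])
        col=max(H,key=lambda c:(mask(p,c)&(l==i)).sum())
        print(col,'ctr',np.round(rc[0],1),'size',np.round(rc[1],1),'yaw_rect',round((rc[2]+45)%90-45,1),'yaw_pca',round(np.degrees(np.arctan2(e[1],e[0])),1),'mean',np.round(Q.mean(0)*1000,1),s[i,4])
def go(x,y,z,yaw_deg):
    """tool-axis turn then shift (after the turn) from the measured pose to TCP target in mm/deg"""
    s=get_state();A=R.from_quat(s['eef_rot']);t=np.radians(yaw_deg)
    B=R.from_matrix(np.array([[-np.cos(t),-np.sin(t),0],[-np.sin(t),np.cos(t),0],[0,0,-1]]).T)
    rv=(A.inv()*B).as_rotvec();dp=B.inv().apply(np.array([x,y,z])/1000-s['tool_pos'])
    print('t',round(s['clock'],2),'pos',np.round(s['tool_pos']*1000,1),'F',np.round(s['contact_force'],1),'open',round(s['opening'],3),'grip',round(s['finger_force'],1))
    print('turn',np.round(rv,4),'shift(m)',np.round(dp,4),'rows>=',int(np.ceil(max(np.linalg.norm(rv)/.12,np.linalg.norm(dp)/.04))))
E
python3 - <<'E'
from h import *
f=np.load('pics/top0.npz')
top_rects(.046,.066,(.48,.68,-.40,-.08),f['p'],f['d'])
go(540,-340,200,-3)
E
```

```text
yellow ctr [ 591.7 -115.8] size [ 39.9 129.9] yaw_rect -6.9 yaw_pca -7.0 mean [ 591.7 -115.7   55.3] 597
blue ctr [ 582.6 -190.9] size [ 40.1 129.7] yaw_rect -5.2 yaw_pca -5.0 mean [ 582.3 -190.5   55.1] 605
green ctr [ 572.2 -270.5] size [ 40.6 130.1] yaw_rect -4.8 yaw_pca -4.4 mean [ 571.6 -269.7   54.9] 608
red ctr [ 572.8 -343.9] size [ 41.6 128.2] yaw_rect -3.7 yaw_pca -3.0 mean [ 572.8 -342.9   55.1] 606
t 0.1 pos [260.3 567.6 249. ] F [ 0.1 -0.9 -0.2] open 0.997 grip 0.0
turn [-1.600e-03 -2.000e-04 -3.774e-01] shift(m) [-0.3269 -0.8918  0.049 ] rows>= 24
```

Each block measures about 130 x 40 mm with its top at 55 mm, which matches the given sizes. I'll take yellow first.

```bash
python3 -c "
from h import *
go(560,-112,180,-7)"
```

```text
t 0.1 pos [260.3 567.6 249. ] F [ 0.1 -0.9 -0.2] open 0.997 grip 0.0
turn [-1.600e-03 -1.000e-04 -3.076e-01] shift(m) [-0.3803 -0.6381  0.069 ] rows>= 19
```

```bash
python3 -m inch '0.36 0 0 0 0 0 -0.1025; 0.36 0 0 0 0 0 -0.1025; 0.36 0 0 0 0 0 -0.1025; 0.36 -0.019 -0.032 0.003 0 0 0; 0.36 -0.019 -0.032 0.003 0 0 0; 0.36 -0.019 -0.032 0.003 0 0 0; 0.36 -0.019 -0.032 0.003 0 0 0; 0.36 -0.019 -0.032 0.003 0 0 0; 0.36 -0.019 -0.032 0.003 0 0 0; 0.36 -0.019 -0.032 0.003 0 0 0; 0.36 -0.019 -0.032 0.003 0 0 0; 0.36 -0.019 -0.032 0.003 0 0 0; 0.36 -0.019 -0.032 0.003 0 0 0; 0.36 -0.019 -0.032 0.003 0 0 0; 0.36 -0.019 -0.032 0.003 0 0 0; 0.36 -0.019 -0.032 0.003 0 0 0; 0.36 -0.019 -0.032 0.003 0 0 0; 0.36 -0.019 -0.032 0.003 0 0 0; 0.36 -0.019 -0.032 0.003 0 0 0'; python3 -c "
from h import *
go(560,-112,120,-7)"
```

```text
clock: 1.68
tool_pos: [0.5, 0.021, 0.2014]
eef_rot: [0.061, 0.998, 0.0, -0.0]
contact_force: [0.0, 0.5, 0.7]
opening: 0.682
finger_force: 0.0
t 1.68 pos [500.   21.  201.4] F [0.  0.5 0.7] open 0.682 grip 0.0
turn [-0.     -0.0005 -0.0002] shift(m) [-0.0758 -0.1247  0.0814] rows>= 5
```

```bash
python3 -m inch '0.36 -0.019 -0.031 0.02 0 0 0; 0.36 -0.019 -0.031 0.02 0 0 0; 0.36 -0.019 -0.031 0.02 0 0 0; 0.36 -0.019 -0.031 0.02 0 0 0; 0.36 0 0 0 0 0 0; 0.36 0 0 0 0 0 0' 50; python3 -c "
from h import *
p,d=snapshot('scene');cv2.imwrite('pics/s1.png',cv2.resize(p[150:270,110:320,::-1],None,fx=3.5,fy=3.5))
go(560,-112,37,-7)"
```

```text
clock: 2.18
tool_pos: [0.5592, -0.1122, 0.1199]
eef_rot: [0.064, 0.998, -0.0, -0.001]
contact_force: [1.0, 1.1, 0.3]
opening: 0.682
finger_force: 0.0
t 2.23 pos [ 559.5 -109.6  120.9] F [-0.2  1.   0. ] open 0.683 grip 0.0
turn [ 0.0007 -0.0016 -0.0016] shift(m) [-0.0008 -0.0023  0.0839] rows>= 3
```

View pics/s1.png

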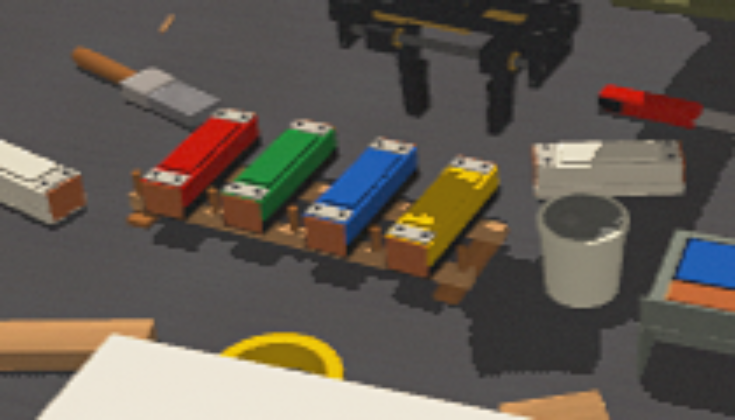

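The gripper hangs open and centred over the robot end of the yellow block (450,180 in the crop), and the tub is clear. I'll descend, close and lift.

```bash
python3 -m inch '0.36 0 0 0.028 0 0 0; 0.36 0 0 0.028 0 0 0; 0.36 0 0 0.027 0 0 0; 0.36 0 0 0 0 0 0; -1 0 0 0 0 0 0; -1 0 0 0 0 0 0; -1 0 0 0 0 0 0; -1 0 0 0 0 0 0; -1 0 0 0 0 0 0; -1 0 0 0 0 0 0' 50; python3 -c "
from h import *
go(560,-112,37,-7)"
```

```text
clock: 3.07
tool_pos: [0.5609, -0.1094, 0.0406]
eef_rot: [0.061, 0.998, 0.0, 0.001]
contact_force: [-1.3, -0.5, 7.2]
opening: 0.45
finger_force: 49.7
t 3.07 pos [ 560.9 -109.4   40.6] F [-1.3 -0.5  7.2] open 0.45 grip 49.7
turn [0.0002 0.0027 0.0001] shift(m) [ 0.0006 -0.0027  0.0036] rows>= 1
```

```bash
python3 -m inch '-1 0 0 -0.01 0 0 0; -1 0 0 -0.03 0 0 0; -1 0 0 -0.04 0 0 0; -1 0 0 -0.04 0 0 0;-1 0 0 0 0 0 0' ; python3 -c "
from h import *
top_rects(.07,.24,(.56,.75,-.22,.0))
p,d=snapshot('scene');cv2.imwrite('pics/s2.png',cv2.resize(p[110:270,110:320,::-1],None,fx=3.5,fy=3.5))
go(470,340.5,150,-0.5)"
```

```text
clock: 3.48
tool_pos: [0.5644, -0.1095, 0.1665]
eef_rot: [0.061, 0.998, 0.0, 0.007]
contact_force: [1.6, 0.7, -1.0]
opening: 0.448
finger_force: 49.8
t 3.58 pos [ 561.  -109.7  161. ] F [-0.5  0.  -2.1] open 0.449 grip 49.8
turn [-0.0002  0.0043 -0.1141] shift(m) [0.0949 0.4494 0.011 ] rows>= 12
```

View pics/s2.png

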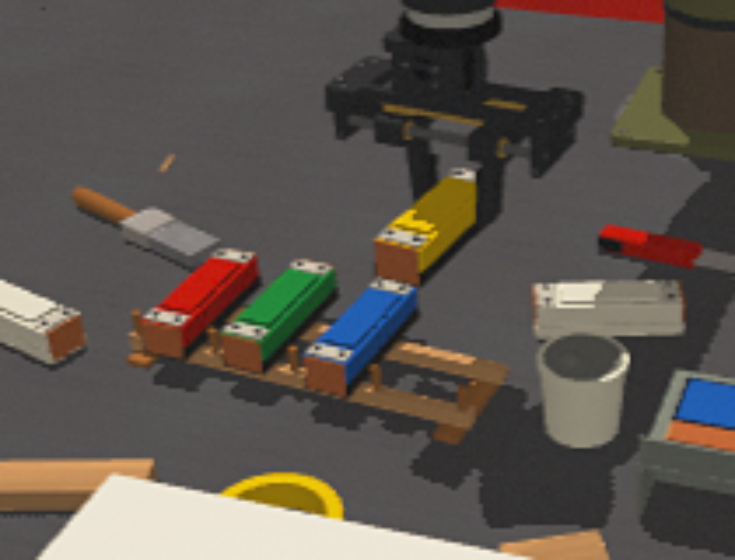

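Yellow is held off the rails and looks roughly level. I'll check the droop from the scene camera and move over in front of its bay.

```bash
cat >> h.py <<'E'
def held(c):
    p,d=snapshot('scene');W=cloud('scene',d);s=get_state();t=s['tool_pos']
    m=mask(p,c)&(d>0)&(np.linalg.norm(W-t,axis=-1)<.14)&(W[...,2]>t[2]-.06)
    L=R.from_quat(s['eef_rot']).inv().apply(W[m]-t)*1000   # tool axes, mm; -x = block's front
    q=L[L[:,2]<np.percentile(L[:,2],60)] if False else L
    for a,b in((-110,-80),(-80,-50),(-50,-20)):
        k=q[(q[:,0]>a)&(q[:,0]<b)]
        if len(k)>5: print('x',a,b,'top z',np.round(np.percentile(k[:,2],5),1),'y',np.round(np.percentile(k[:,1],[3,97]),1),len(k))
    print('front x',np.round(np.percentile(L[:,0],1),1))
E
python3 -m inch '-1 0.008 0.037 0 0 0 -0.03; -1 0.008 0.037 0 0 0 -0.03; -1 0.008 0.037 0 0 0 -0.03; -1 0.008 0.037 0 0 0 -0.024; -1 0.008 0.037 0 0 0 0; -1 0.008 0.037 0 0 0 0; -1 0.008 0.037 0 0 0 0; -1 0.008 0.037 0 0 0 0; -1 0.008 0.037 0 0 0 0;  -1 0.008 0.037 0 0 0 0; -1 0.008 0.037 0 0 0 0; -1 0.008 0.037 0 0 0 0; -1 0 0 0 0 0 0;-1 0 0 0 0 0 0'; python3 -c "
from h import *
held('yellow')
go(470,340.5,80,-0.5)"
```

```text
clock: 4.75
tool_pos: [0.4754, 0.3398, 0.1573]
eef_rot: [0.001, 1.0, 0.0, -0.001]
contact_force: [-0.5, -0.6, -2.2]
opening: 0.449
finger_force: 49.8
x -110 -80 top z -10.7 y [-19.7  19.7] 9
x -80 -50 top z -15.5 y [-19.4  17.7] 100
x -50 -20 top z -16.0 y [-18.9  20.2] 99
front x -89.4
t 4.8 pos [476.6 336.8 157.2] F [-0.   0.4 -2.3] open 0.448 grip 49.8
turn [-0.0024 -0.0025  0.0027] shift(m) [0.0066 0.0036 0.0772] rows>= 2
```

```bash
python3 -m inch '-1 0.007 0.003 0.04 0 0 0; -1 0 0 0.04 0 0 0; -1 0 0 0.033 0 0 0; -1 0 0 0.017 0 0 0; -1 0 0 0 0 0 0; -1 0 0 0 0 0 0'; python3 -c "
from h import *
held('yellow')
go(556,339.5,22,-0.5)"
```

```text
clock: 5.3
tool_pos: [0.4709, 0.3377, 0.0277]
eef_rot: [0.005, 1.0, -0.002, -0.001]
contact_force: [-0.1, -0.8, -1.6]
opening: 0.451
finger_force: 49.8
x -80 -50 top z -15.0 y [-23.5  14.1] 97
x -50 -20 top z -14.9 y [-23.1  14.3] 100
front x -136.6
t 5.35 pos [471.7 338.8  29. ] F [ 0.  -0.3 -1.1] open 0.449 grip 49.8
turn [-0.0008  0.0002 -0.0013] shift(m) [-0.0843  0.0014  0.007 ] rows>= 3
```

```bash
python3 -m inch '-1 0 0 0.004 0 0 0; -1 -0.02 0 0 0 0 0; -1 -0.025 0 0.001 0 0 0; -1 -0.02 0 0 0 0 0; -1 -0.01 0 0 0 0 0; -1 0 0 0 0 0 0; -1 0 0 0 0 0 0'; python3 -c "
from h import *
go(556,339.5,22,-0.5)"
```

```text
clock: 5.93
tool_pos: [0.5466, 0.3392, 0.0248]
eef_rot: [0.005, 1.0, 0.0, 0.001]
contact_force: [0.0, 0.2, -1.7]
opening: 0.449
finger_force: 49.8
t 5.93 pos [546.6 339.2  24.8] F [ 0.   0.2 -1.7] open 0.449 grip 49.8
turn [ 0.001   0.0012 -0.001 ] shift(m) [-0.0094  0.0004  0.0028] rows>= 1
```

```bash
python3 -m inch '-1 -0.004 0 0.001 0 0 0; -1 -0.003 0 0.001 0 0 0; -1 -0.003 0 0 0 0 0; -1 -0.003 0 0 0 0 0; -1 0 0 0 0 0 0;-1 0 0 0 0 0 0'; python3 -c "
from h import *
go(556,339.5,22,-0.5)"
```

```text
clock: 6.43
tool_pos: [0.5577, 0.3394, 0.0214]
eef_rot: [0.004, 1.0, -0.0, -0.001]
contact_force: [-3.2, -0.8, -0.2]
opening: 0.451
finger_force: 49.7
t 6.43 pos [557.7 339.4  21.4] F [-3.2 -0.8 -0.2] open 0.451 grip 49.7
turn [-0.0006 -0.0022  0.0011] shift(m) [ 0.0017  0.     -0.0006] rows>= 1
```

```bash
python3 -m inch '-1 -0.003 0 0 0 0 0; -1 0 0 0 0 0 0;-1 0 0 0 0 0 0'; python3 -m inch '-1 -0.003 0 0 0 0 0; -1 0 0 0 0 0 0;-1 0 0 0 0 0 0'
```

```text
clock: 6.68
tool_pos: [0.5578, 0.3394, 0.0211]
eef_rot: [0.003, 1.0, -0.001, -0.004]
contact_force: [-9.6, -1.1, 1.0]
opening: 0.448
finger_force: 49.7
clock: 6.93
tool_pos: [0.5579, 0.3389, 0.0208]
eef_rot: [0.003, 1.0, -0.002, -0.006]
contact_force: [-14.9, -0.8, 6.3]
opening: 0.449
finger_force: 49.8
```

```bash
python3 -m inch '0.23 0 0 0 0 0 0; 0.23 0 0 0 0 0 0; 0.23 0 0 0 0 0 0; 0.23 0 0 0 0 0 0; 0.23 0.002 0 -0.03 0 0 0; 0.23 0 0 -0.04 0 0 0; 0.23 0 0 -0.04 0 0 0; 0.36 0 0 -0.04 0 0 0;0.36 0 0 0 0 0 0'; python3 -c "
from h import *
p,d=snapshot('scene');cv2.imwrite('pics/s3.png',cv2.resize(p[110:290,260:470,::-1],None,fx=3.3,fy=3.3))
go(540,-268,150,-5)"
```

```text
clock: 7.68
tool_pos: [0.5678, 0.3426, 0.1807]
eef_rot: [0.005, 1.0, 0.005, 0.007]
contact_force: [1.1, 0.4, -0.3]
opening: 0.676
finger_force: 0.0
t 7.73 pos [566.4 341.4 177.1] F [ 0.7 -0.3  0.6] open 0.683 grip 0.0
turn [0.007  0.0091 0.0778] shift(m) [-0.0268 -0.6094  0.0271] rows>= 16
```

View pics/s3.png

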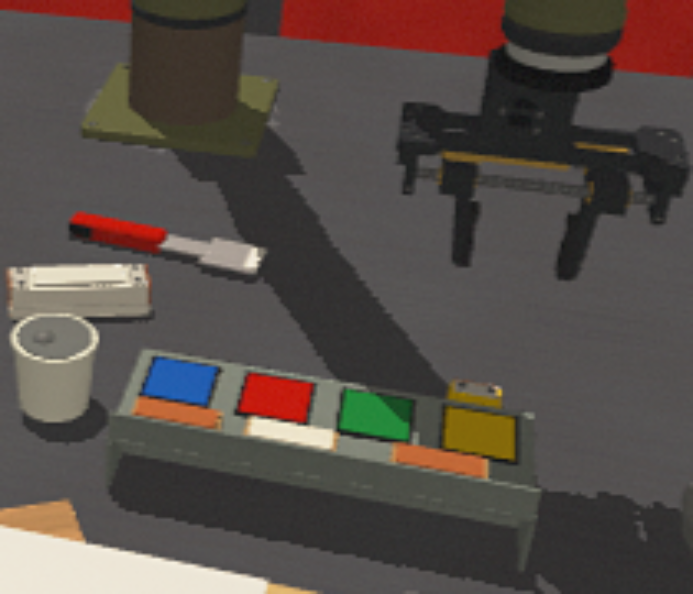

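Yellow sits in its bay with its tail (475,390) in front of the deck. Green is next.

```bash
python3 -m inch '0.36 0 0 0 0.007 0.009 0.078; 0.36 -0.0017 -0.038 0.0017 0 0 0; 0.36 -0.0017 -0.038 0.0017 0 0 0; 0.36 -0.0017 -0.038 0.0017 0 0 0; 0.36 -0.0017 -0.038 0.0017 0 0 0; 0.36 -0.0017 -0.038 0.0017 0 0 0; 0.36 -0.0017 -0.038 0.0017 0 0 0; 0.36 -0.0017 -0.038 0.0017 0 0 0; 0.36 -0.0017 -0.038 0.0017 0 0 0; 0.36 -0.0017 -0.038 0.0017 0 0 0; 0.36 -0.0017 -0.038 0.0017 0 0 0; 0.36 -0.0017 -0.038 0.0017 0 0 0; 0.36 -0.0017 -0.038 0.0017 0 0 0; 0.36 -0.0017 -0.038 0.0017 0 0 0; 0.36 -0.0017 -0.038 0.0017 0 0 0; 0.36 -0.0017 -0.038 0.0017 0 0 0; 0.36 -0.0017 -0.038 0.0017 0 0 0; 0.36 0 0 0 0 0 0; 0.36 0 0 0 0 0 0'; python3 -c "
from h import *
top_rects(.035,.066,(.52,.68,0.07,.38))
top_rects(.046,.066,(.48,.68,-.40,-.08))
go(540,-268,37,-5)"
```

```text
clock: 9.32
tool_pos: [0.5358, -0.2726, 0.1472]
eef_rot: [0.046, 0.999, -0.004, -0.005]
contact_force: [-0.3, 1.0, 0.1]
opening: 0.674
finger_force: 0.0
yellow ctr [612.1 225. ] size [308.2 135.5] yaw_rect -0.0 yaw_pca -89.3 mean [625.  226.4  51.5] 3541
blue ctr [ 582.7 -190.6] size [ 39.6 130.3] yaw_rect -5.5 yaw_pca -9.5 mean [ 589.6 -187.2   55. ] 462
green ctr [ 610.3 -273.7] size [39.1 54.2] yaw_rect -1.7 yaw_pca -8.0 mean [ 612.4 -272.3   54.9] 216
t 9.42 pos [ 537.4 -267.8  148. ] F [-0.   0.2 -0.6] open 0.676 grip 0.0
turn [-0.0058 -0.0094  0.0015] shift(m) [-2.60e-03  1.00e-04  1.11e-01] rows>= 3
```

```bash
python3 -m inch '0.36 -0.003 0 0.028 -0.006 -0.009 0; 0.36 0 0 0.028 0 0 0; 0.36 0 0 0.028 0 0 0; 0.36 0 0 0.025 0 0 0; 0.36 0 0 0 0 0 0; -1 0 0 0 0 0 0; -1 0 0 0 0 0 0; -1 0 0 0 0 0 0; -1 0 0 0 0 0 0; -1 0 0 0 0 0 0; -1 0 0 0 0 0 0' 50; python3 -c "
from h import *
go(540,-268,37,-5)"
```

```text
clock: 10.33
tool_pos: [0.5416, -0.2693, 0.0415]
eef_rot: [0.043, 0.999, -0.001, 0.002]
contact_force: [-1.2, 1.8, 7.5]
opening: 0.448
finger_force: 50.0
t 10.33 pos [ 541.6 -269.3   41.5] F [-1.2  1.8  7.5] open 0.448 grip 50.0
turn [-0.0014  0.0035  0.0012] shift(m) [0.0017 0.0011 0.0045] rows>= 1
```

```bash
python3 -m inch '-1 0 0 -0.01 0 0 0; -1 0 0 -0.03 0 0 0; -1 0 0 -0.04 0 0 0; -1 0 0 -0.04 0 0 0;-1 0 0 0 0 0 0;-1 0 0 0 0 0 0' ; python3 -c "
from h import *
go(470,265.5,160,-0.5)"
```

```text
clock: 10.83
tool_pos: [0.5413, -0.2702, 0.1626]
eef_rot: [0.044, 0.999, -0.002, 0.003]
contact_force: [-0.8, 0.4, -2.2]
opening: 0.444
finger_force: 50.0
t 10.83 pos [ 541.3 -270.2  162.6] F [-0.8  0.4 -2.2] open 0.444 grip 50.0
turn [-0.0034  0.0051 -0.0784] shift(m) [0.076  0.535  0.0026] rows>= 14
```

```bash
python3 -m inch '-1 0 0 0 -0.003 0.005 -0.039; -1 0 0 0 0 0 -0.039; -1 0.0054 0.0382 0 0 0 0; -1 0.0054 0.0382 0 0 0 0; -1 0.0054 0.0382 0 0 0 0; -1 0.0054 0.0382 0 0 0 0; -1 0.0054 0.0382 0 0 0 0; -1 0.0054 0.0382 0 0 0 0; -1 0.0054 0.0382 0 0 0 0; -1 0.0054 0.0382 0 0 0 0; -1 0.0054 0.0382 0 0 0 0; -1 0.0054 0.0382 0 0 0 0; -1 0.0054 0.0382 0 0 0 0; -1 0.0054 0.0382 0 0 0 0; -1 0.0054 0.0382 0 0 0 0; -1 0.0054 0.0382 0 0 0 0; -1 0 0 0 0 0 0; -1 0 0 0 0 0 0; -1 0 0 0 0 0 0'; python3 -c "
from h import *
held('green')
go(470,265.5,27,-0.5)"
```

```text
clock: 12.42
tool_pos: [0.4682, 0.2647, 0.1599]
eef_rot: [0.004, 1.0, -0.001, -0.004]
contact_force: [0.2, -1.1, -1.8]
opening: 0.449
finger_force: 50.0
x -80 -50 top z -14.5 y [-18.4  15.8] 74
x -50 -20 top z -14.9 y [-18.3  17.2] 81
front x -70.6
t 12.47 pos [468.6 263.8 160.1] F [ 0.4  0.5 -2.9] open 0.449 grip 50.0
turn [-0.0012 -0.0066 -0.0011] shift(m) [-0.0013  0.0017  0.1331] rows>= 4
```

```bash
python3 -m inch '-1 -0.001 0.002 0.04 -0.001 -0.006 0; -1 0 0 0.04 0 0 0; -1 0 0 0.035 0 0 0; -1 0 0 0.017 0 0 0; -1 0 0 0 0 0 0; -1 -0.02 0 0.001 0 0 0; -1 -0.025 0 0.001 0 0 0; -1 -0.02 0 0 0 0 0; -1 -0.01 0 0 0 0 0; -1 0 0 0 0 0 0; -1 0 0 0 0 0 0'; python3 -c "
from h import *
go(556,264.5,22,-0.5)"
```

```text
clock: 13.38
tool_pos: [0.5456, 0.2663, 0.0281]
eef_rot: [0.006, 1.0, 0.001, 0.001]
contact_force: [-0.9, 1.1, -1.7]
opening: 0.45
finger_force: 50.0
t 13.38 pos [545.6 266.3  28.1] F [-0.9  1.1 -1.7] open 0.45 grip 50.0
turn [ 0.0029  0.002  -0.0024] shift(m) [-0.0104 -0.0017  0.0061] rows>= 1
```

```bash
python3 -m inch '-1 -0.004 0 0.002 0 0 0; -1 -0.003 0 0.002 0 0 0; -1 -0.003 0 0.001 0 0 0; -1 -0.003 0 0 0 0 0; -1 -0.002 0 0 0 0 0;-1 0 0 0 0 0 0;-1 0 0 0 0 0 0'; python3 -m inch '-1 -0.003 0 0 0 0 0; -1 -0.002 0 0 0 0 0;-1 0 0 0 0 0 0;-1 0 0 0 0 0 0'
```

```text
clock: 13.97
tool_pos: [0.5582, 0.2678, 0.0219]
eef_rot: [0.004, 1.0, 0.001, -0.001]
contact_force: [-5.2, 0.4, -0.1]
opening: 0.445
finger_force: 49.9
clock: 14.3
tool_pos: [0.5583, 0.2679, 0.0216]
eef_rot: [0.003, 1.0, -0.0, -0.005]
contact_force: [-14.6, -0.5, 6.5]
opening: 0.448
finger_force: 49.9
```

```bash
python3 -m inch '0.23 0 0 0 0 0 0; 0.23 0 0 0 0 0 0; 0.23 0 0 0 0 0 0; 0.23 0 0 0 0 0 0; 0.23 0.002 0 -0.03 0 0 0; 0.23 0 0 -0.04 0 0 0; 0.23 0 0 -0.04 0 0 0; 0.36 0 0 -0.02 0 0 0;0.36 0 0 0 0 0 0;0.36 0 0 0 0 0 0'; python3 -c "
from h import *
go(541,-341.5,150,-3.5)"
```

```text
clock: 15.13
tool_pos: [0.5642, 0.2674, 0.1537]
eef_rot: [0.005, 1.0, 0.002, 0.002]
contact_force: [-0.1, -0.5, -1.0]
opening: 0.678
finger_force: 0.0
t 15.13 pos [564.2 267.4 153.7] F [-0.1 -0.5 -1. ] open 0.678 grip 0.0
turn [0.0045 0.0048 0.0519] shift(m) [-0.014  -0.6092  0.0037] rows>= 16
```

```bash
python3 -m inch '0.36 0 0 0 0 0 0.052; 0.36 -0.0009 -0.038 0 0 0 0; 0.36 -0.0009 -0.038 0 0 0 0; 0.36 -0.0009 -0.038 0 0 0 0; 0.36 -0.0009 -0.038 0 0 0 0; 0.36 -0.0009 -0.038 0 0 0 0; 0.36 -0.0009 -0.038 0 0 0 0; 0.36 -0.0009 -0.038 0 0 0 0; 0.36 -0.0009 -0.038 0 0 0 0; 0.36 -0.0009 -0.038 0 0 0 0; 0.36 -0.0009 -0.038 0 0 0 0; 0.36 -0.0009 -0.038 0 0 0 0; 0.36 -0.0009 -0.038 0 0 0 0; 0.36 -0.0009 -0.038 0 0 0 0; 0.36 -0.0009 -0.038 0 0 0 0; 0.36 -0.0009 -0.038 0 0 0 0; 0.36 -0.0009 -0.038 0 0 0 0; 0.36 0 0 0 0 0 0; 0.36 0 0 0 0 0 0; 0.36 0 0 0 0 0 0'; python3 -c "
from h import *
p,d=snapshot('top');cv2.imwrite('pics/t4.png',cv2.resize(p[135:250,80:400,::-1],None,fx=2.5,fy=2.5,interpolation=cv2.INTER_CUBIC))
go(541,-341.5,37,-3.5)"
```

```text
clock: 16.8
tool_pos: [0.5399, -0.3394, 0.1487]
eef_rot: [0.03, 1.0, 0.003, -0.0]
contact_force: [-0.1, 1.6, 0.5]
opening: 0.681
finger_force: 0.0
t 16.85 pos [ 540.4 -338.4  149.2] F [0.2 1.3 1. ] open 0.68 grip 0.0
turn [ 0.0054 -0.0004  0.0028] shift(m) [-0.0008 -0.003   0.1122] rows>= 3
```

View pics/t4.png

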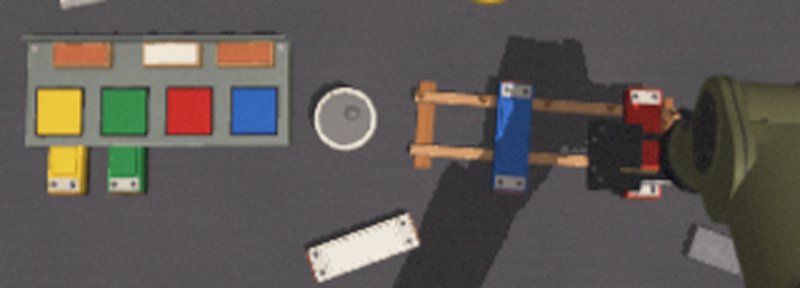

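Yellow (67,170) and green (127,170) sit straight in their bays, and the tub and blue block haven't moved. The gripper is over red, so I'll pick it.

```bash
python3 -m inch '0.36 -0.001 -0.003 0.028 0.004 0 0; 0.36 0 0 0.028 0 0 0; 0.36 0 0 0.028 0 0 0; 0.36 0 0 0.026 0 0 0; 0.36 0 0 0 0 0 0; -1 0 0 0 0 0 0; -1 0 0 0 0 0 0; -1 0 0 0 0 0 0; -1 0 0 0 0 0 0; -1 0 0 0 0 0 0; -1 0 0 0 0 0 0' 50; python3 -c "
from h import *
go(541,-341.5,37,-3.5)"
```

```text
clock: 17.77
tool_pos: [0.5429, -0.3435, 0.0424]
eef_rot: [0.03, 1.0, -0.001, 0.002]
contact_force: [-1.0, 1.7, 7.2]
opening: 0.446
finger_force: 50.0
t 17.77 pos [ 542.9 -343.5   42.4] F [-1.   1.7  7.2] open 0.446 grip 50.0
turn [-0.0016  0.0045  0.0009] shift(m) [0.0021 0.0019 0.0054] rows>= 1
```

```bash
python3 -m inch '-1 0 0 -0.01 0 0 0; -1 0 0 -0.03 0 0 0; -1 0 0 -0.04 0 0 0; -1 0 0 -0.04 0 0 0;-1 0 0 0 0 0 0;-1 0 0 0 0 0 0' ; python3 -c "
from h import *
go(470,188,160,-0.5)"
```

```text
clock: 18.27
tool_pos: [0.5425, -0.3443, 0.1635]
eef_rot: [0.03, 1.0, -0.002, 0.003]
contact_force: [-0.0, 0.6, -2.9]
opening: 0.447
finger_force: 50.0
t 18.27 pos [ 542.5 -344.3  163.5] F [-0.   0.6 -2.9] open 0.447 grip 50.0
turn [-0.0036  0.0058 -0.0522] shift(m) [0.0771 0.5317 0.0035] rows>= 14
```

```bash
python3 -m inch '-1 0 0 0 -0.003 0.005 -0.052; -1 0.0055 0.038 0 0 0 0; -1 0.0055 0.038 0 0 0 0; -1 0.0055 0.038 0 0 0 0; -1 0.0055 0.038 0 0 0 0; -1 0.0055 0.038 0 0 0 0; -1 0.0055 0.038 0 0 0 0; -1 0.0055 0.038 0 0 0 0; -1 0.0055 0.038 0 0 0 0; -1 0.0055 0.038 0 0 0 0; -1 0.0055 0.038 0 0 0 0; -1 0.0055 0.038 0 0 0 0; -1 0.0055 0.038 0 0 0 0; -1 0.0055 0.038 0 0 0 0; -1 0.0055 0.038 0 0 0 0; -1 0 0 0 0 0 0; -1 0 0 0 0 0 0; -1 0 0 0 0 0 0'; python3 -c "
from h import *
held('red')
go(470,188,29,-0.5)"
```

```text
clock: 19.77
tool_pos: [0.4678, 0.1878, 0.1608]
eef_rot: [0.004, 1.0, -0.0, -0.003]
contact_force: [-0.5, -1.1, -1.7]
opening: 0.447
finger_force: 50.0
x -110 -80 top z -9.5 y [-19.  20.] 34
x -80 -50 top z -13.7 y [-18.1  19.3] 78
x -50 -20 top z -14.3 y [-17.6  19.1] 82
front x -93.0
t 19.82 pos [468.3 186.9 160.9] F [-0.6 -0.3 -1.7] open 0.45 grip 50.0
turn [-0.0008 -0.0059 -0.0016] shift(m) [-0.0017  0.0011  0.1319] rows>= 4
```

```bash
python3 -m inch '-1 -0.001 0.001 0.04 -0.001 -0.006 0; -1 0 0 0.04 0 0 0; -1 0 0 0.035 0 0 0; -1 0 0 0.016 0 0 0; -1 0 0 0 0 0 0; -1 -0.02 0 0.001 0 0 0; -1 -0.025 0 0.001 0 0 0; -1 -0.02 0 0 0 0 0; -1 -0.01 0 0 0 0 0; -1 0 0 0 0 0 0; -1 0 0 0 0 0 0'; python3 -c "
from h import *
go(556,187,23,-0.5)"
```

```text
clock: 20.73
tool_pos: [0.5453, 0.1883, 0.0299]
eef_rot: [0.006, 1.0, 0.001, 0.001]
contact_force: [-0.8, 0.1, -2.0]
opening: 0.445
finger_force: 50.0
t 20.73 pos [545.3 188.3  29.9] F [-0.8  0.1 -2. ] open 0.445 grip 50.0
turn [ 0.0029  0.0029 -0.0026] shift(m) [-0.0107 -0.0012  0.0069] rows>= 1
```

```bash
python3 -m inch '-1 -0.004 0 0.002 0 0 0; -1 -0.003 0 0.002 0 0 0; -1 -0.003 0 0.001 0 0 0; -1 -0.003 0 0.001 0 0 0; -1 -0.002 0 0 0 0 0;-1 0 0 0 0 0 0;-1 0 0 0 0 0 0'; python3 -m inch '-1 -0.003 0 0 0 0 0; -1 -0.002 0 0 0 0 0;-1 0 0 0 0 0 0;-1 0 0 0 0 0 0'
```

```text
clock: 21.32
tool_pos: [0.5583, 0.19, 0.0227]
eef_rot: [0.004, 1.0, 0.001, -0.0]
contact_force: [-4.8, 0.1, 0.6]
opening: 0.455
finger_force: 50.0
clock: 21.65
tool_pos: [0.5584, 0.19, 0.0224]
eef_rot: [0.003, 1.0, 0.0, -0.004]
contact_force: [-14.6, 1.3, 6.3]
opening: 0.447
finger_force: 50.0
```

```bash
python3 -m inch '0.23 0 0 0 0 0 0; 0.23 0 0 0 0 0 0; 0.23 0 0 0 0 0 0; 0.23 0 0 0 0 0 0; 0.23 0.002 0 -0.03 0 0 0; 0.23 0 0 -0.04 0 0 0; 0.23 0 0 -0.04 0 0 0; 0.36 0 0 -0.02 0 0 0;0.36 0 0 0 0 0 0;0.36 0 0 0 0 0 0'; python3 -c "
from h import *
go(536,-186.5,150,-5)"
```

```text
clock: 22.48
tool_pos: [0.5639, 0.1895, 0.1543]
eef_rot: [0.005, 1.0, 0.002, 0.003]
contact_force: [-0.6, -0.2, -0.5]
opening: 0.678
finger_force: 0.0
t 22.48 pos [563.9 189.5 154.3] F [-0.6 -0.2 -0.5] open 0.678 grip 0.0
turn [0.0044 0.0057 0.078 ] shift(m) [-0.0049 -0.377   0.0043] rows>= 10
```

```bash
python3 -m inch '0.36 0 0 0 0 0 0.078; 0.36 -0.0005 -0.0375 0 0 0 0; 0.36 -0.0005 -0.0375 0 0 0 0; 0.36 -0.0005 -0.0375 0 0 0 0; 0.36 -0.0005 -0.0375 0 0 0 0; 0.36 -0.0005 -0.0375 0 0 0 0; 0.36 -0.0005 -0.0375 0 0 0 0; 0.36 -0.0005 -0.0375 0 0 0 0; 0.36 -0.0005 -0.0375 0 0 0 0; 0.36 -0.0005 -0.0375 0 0 0 0; 0.36 -0.0005 -0.0375 0 0 0 0; 0.36 0 0 0 0 0 0; 0.36 0 0 0 0 0 0; 0.36 0 0 0 0 0 0'; python3 -c "
from h import *
go(536,-186.5,37,-5)"
```

```text
clock: 23.65
tool_pos: [0.5346, -0.1839, 0.1505]
eef_rot: [0.043, 0.999, 0.002, 0.0]
contact_force: [0.1, 1.0, 0.1]
opening: 0.682
finger_force: 0.0
t 23.65 pos [ 534.6 -183.9  150.5] F [0.1 1.  0.1] open 0.682 grip 0.0
turn [0.0046 0.     0.0008] shift(m) [-0.0016 -0.0024  0.1135] rows>= 3
```

```bash
python3 -m inch '0.36 -0.001 -0.002 0.028 0.004 0 0; 0.36 0 0 0.028 0 0 0; 0.36 0 0 0.028 0 0 0; 0.36 0 0 0.027 0 0 0; 0.36 0 0 0 0 0 0; -1 0 0 0 0 0 0; -1 0 0 0 0 0 0; -1 0 0 0 0 0 0; -1 0 0 0 0 0 0; -1 0 0 0 0 0 0; -1 0 0 0 0 0 0' 55; python3 -m inch '-1 0 0 -0.01 0 0 0; -1 0 0 -0.03 0 0 0; -1 0 0 -0.04 0 0 0; -1 0 0 -0.04 0 0 0;-1 0 0 0 0 0 0;-1 0 0 0 0 0 0'; python3 -c "
from h import *
go(455,112,160,-0.5)"
```

```text
clock: 24.57
tool_pos: [0.5374, -0.1865, 0.0423]
eef_rot: [0.043, 0.999, -0.0, 0.002]
contact_force: [-1.1, 1.5, 6.4]
opening: 0.446
finger_force: 54.9
clock: 25.07
tool_pos: [0.5371, -0.1872, 0.1634]
eef_rot: [0.044, 0.999, -0.001, 0.003]
contact_force: [-0.1, 0.9, -2.1]
opening: 0.449
finger_force: 54.9
t 25.07 pos [ 537.1 -187.2  163.4] F [-0.1  0.9 -2.1] open 0.449 grip 54.9
turn [-0.002   0.0065 -0.0785] shift(m) [0.0847 0.2985 0.0034] rows>= 8
```

```bash
python3 -m inch '-1 0 0 0 -0.002 0.006 -0.078; -1 0.0106 0.0373 0 0 0 0; -1 0.0106 0.0373 0 0 0 0; -1 0.0106 0.0373 0 0 0 0; -1 0.0106 0.0373 0 0 0 0; -1 0.0106 0.0373 0 0 0 0; -1 0.0106 0.0373 0 0 0 0; -1 0.0106 0.0373 0 0 0 0; -1 0.0106 0.0373 0 0 0 0; -1 0 0 0 0 0 0; -1 0 0 0 0 0 0; -1 0 0 0 0 0 0'; python3 -c "
from h import *
held('blue')
go(455,112,29,-0.5)"
```

```text
clock: 26.07
tool_pos: [0.4529, 0.1115, 0.1607]
eef_rot: [0.004, 1.0, -0.0, -0.003]
contact_force: [0.9, -0.6, -2.0]
opening: 0.446
finger_force: 54.9
x -110 -80 top z -12.8 y [-18.3  18.9] 50
x -80 -50 top z -13.2 y [-19.   19.2] 89
x -50 -20 top z -13.8 y [-17.9  19.5] 81
front x -106.0
t 26.12 pos [453.3 110.7 160.8] F [-0.  -0.4 -2.2] open 0.45 grip 54.9
turn [-0.0008 -0.006  -0.0016] shift(m) [-0.0017  0.0014  0.1318] rows>= 4
```

```bash
python3 -m inch '-1 -0.001 0.001 0.04 -0.001 -0.006 0; -1 0 0 0.04 0 0 0; -1 0 0 0.035 0 0 0; -1 0 0 0.016 0 0 0; -1 0 0 0 0 0 0; -1 -0.02 0 0.001 0 0 0; -1 -0.025 0 0.001 0 0 0; -1 -0.02 0 0 0 0 0; -1 -0.01 0 0 0 0 0; -1 0 0 0 0 0 0; -1 0 0 0 0 0 0'; python3 -c "
from h import *
p,d=snapshot('scene');cv2.imwrite('pics/s5.png',cv2.resize(p[110:290,230:470,::-1],None,fx=3.3,fy=3.3))
go(542,111,23,-0.5)"
```

```text
clock: 27.03
tool_pos: [0.5302, 0.1114, 0.0295]
eef_rot: [0.006, 1.0, 0.001, 0.001]
contact_force: [0.2, -0.2, -1.5]
opening: 0.445
finger_force: 54.9
t 27.08 pos [529.  111.8  29.3] F [ 0.  -0.4 -1.9] open 0.45 grip 54.9
turn [ 0.0017  0.0012 -0.0015] shift(m) [-0.013  -0.0007  0.0063] rows>= 1
```

View pics/s5.png

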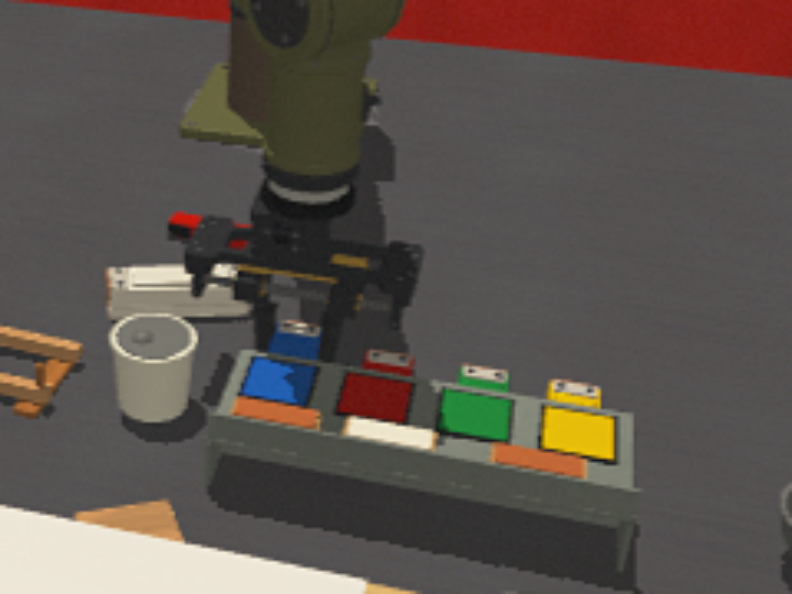

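Blue is almost in, and the gripper body stays in front of the tub (150,340) and above it. I'll push it home slowly.

```bash
python3 -m inch '-1 -0.004 0 0.002 0 0 0; -1 -0.003 0 0.002 0 0 0; -1 -0.003 0 0.001 0 0 0; -1 -0.003 0 0.001 0 0 0; -1 -0.002 0 0 0 0 0;-1 0 0 0 0 0 0;-1 0 0 0 0 0 0'; python3 -m inch '-1 -0.003 0 0 0 0 0; -1 -0.002 0 0 0 0 0;-1 0 0 0 0 0 0;-1 0 0 0 0 0 0'
```

```text
clock: 27.67
tool_pos: [0.5419, 0.1131, 0.0224]
eef_rot: [0.003, 1.0, 0.0, -0.002]
contact_force: [-6.3, 1.1, 3.4]
opening: 0.454
finger_force: 54.9
clock: 28.0
tool_pos: [0.5421, 0.113, 0.0224]
eef_rot: [0.003, 1.0, -0.0, -0.006]
contact_force: [-15.6, 1.0, 11.1]
opening: 0.446
finger_force: 55.0
```

```bash
python3 -m inch '-1 0.003 0 0 0 0 0; 0.23 0 0 0 0 0 0; 0.23 0 0 0 0 0 0; 0.23 0 0 0 0 0 0; 0.23 0 0 0 0 0 0; 0.23 0.002 0 -0.03 0 0 0; 0.23 0 0 -0.04 0 0 0; 0.23 0 0 -0.04 0 0 0; 0.36 0 0 -0.04 0 0 0;0.36 0 -0.04 -0.01 0 0 0;0.36 0 -0.04 0 0 0 0;0.36 0 -0.04 0 0 0 0;0.36 0 -0.04 0 0 0 0;0.36 0 -0.04 0 0 0 0;0.36 0 -0.04 0 0 0 0;0.36 0 -0.04 0 0 0 0;0.36 0 -0.04 0 0 0 0; 0.36 0 0 0 0 0 0; 0.36 0 0 0 0 0 0'
python3 - <<'E'
from h import *
p,d=snapshot('top');cv2.imwrite('pics/t6.png',cv2.resize(p[135:250,80:400,::-1],None,fx=2.5,fy=2.5,interpolation=cv2.INTER_CUBIC))
W=cloud('top',d)
for y in (340.4,265,187.6,111.2):
    m=(W[...,2]>.026)&(W[...,2]<.044)&(W[...,0]>.5)&(W[...,0]<.570)&(abs(W[...,1]*1000-y)<34)
    Q=W[m]*1000;print(y,'tail x',np.round(np.percentile(Q[:,0],[0,2,5]),1),'y',np.round(np.percentile(Q[:,1],[2,98]),1),'z',np.round(np.percentile(Q[:,2],[10,50,90]),1),'expect tail x',round(617.2+35-130+(y-225)*.008,1), 'yaw', cv2.minAreaRect(Q[:,:2].astype(np.float32))[1:])
m=(W[...,2]>.055)&(W[...,2]<.08);m[:,:205]=0;m[:,232:]=0;m[:165]=0;m[200:]=0
print('tub',cv2.minEnclosingCircle((W[m][:,:2]*1000).astype(np.float32)))
E
```

```text
clock: 29.58
tool_pos: [0.5412, -0.2112, 0.1816]
eef_rot: [0.008, 1.0, 0.0, 0.001]
contact_force: [0.0, 2.5, 0.3]
opening: 0.674
finger_force: 0.0
340.4 tail x [526.5 526.8 527.2] y [319.1 357.7] z [29.8 34.8 38.1] expect tail x 523.1 yaw ((41.0553092956543, 41.65302658081055), 89.17313385009766)
265 tail x [525.3 528.3 528.6] y [248.1 286.9] z [30.9 34.5 38.9] expect tail x 522.5 yaw ((40.477745056152344, 44.56876754760742), 89.83116149902344)
187.6 tail x [524.3 524.4 525. ] y [171.1 210.2] z [30.5 34.7 37.9] expect tail x 521.9 yaw ((41.406822204589844, 44.93083572387695), 89.5315933227539)
111.2 tail x [523.1 523.2 523.7] y [ 94.  132.9] z [30.5 34.8 37.9] expect tail x 521.3 yaw ((39.54838180541992, 46.81149673461914), 89.6406478881836)
tub ((605.1884765625, 4.217291831970215), 35.34378433227539)
```

View pics/t6.png

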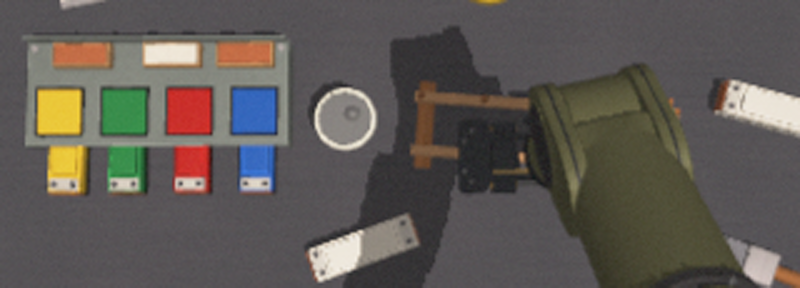

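All four blocks lie flat with their tails level at row 190 in the crop. Heights and positions match "home" within a pixel, and the tub hasn't moved. I'll hand it in.

```bash
python3 -c "
from plant import r
print(r.finish_job())"
```

```text
the job is handed in; nothing more can be done
None
```

All four sanding blocks are flat in the bays under their own colours, each pushed in until I felt the stop. The filler tub hasn't moved, and I handed the job in at about 30 s; no verdict came back.

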